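# Case the last drawn tube and latch the lid down

### The job

Lay the loose glass tube from the bench gently in the empty cradle of the blue storage case, beside the other two tubes, and close the lid without slamming it. The sponge strip holds the lid ajar, so press it down at the red latch - firmly, but no harder than it needs - and turn the latch clockwise as far as it goes, so that its tongue passes under the keeper (never forcing it against the keeper: if it stops there, press further) and the lid stays held down when you let go. Leave the other tubes and the bench things where they are.

Things in the scene. Friction and masses are not known exactly. Their poses are not given: they have to be found in the camera images.
- tube_case: blue steel case for glass tubes, fixed, 164 mm deep (x) by 210 mm wide (y), rim 65 mm high (front 60), walls 4 mm. Origin: centre of its underside on the bench; x from its front (latch side, near the robot) to the hinge, z up. Two white combs at y = +-45 mm (14 mm thick, round teeth 48 mm high) carry three cradles along y at x = -40, -6, +28 mm: slots 17 mm wide at the foot, floor 34 mm high
- empty_cradle (a point): where the centre of the loose tube belongs: middle of the free cradle, 5 mm above the slot floor (39 mm above the bench); its x axis lies along the cradle. Any of the three cradles can be the free one
- loose_tube_mid (a point): centre of the loose drawn-glass tube that lies on the bench, 138 mm long (its x axis) and 10 mm thick, fragile, 12 g
- cased_tube_a_mid (a point): centre of a glass tube already in the case, 138 mm long, 9 mm thick, x axis along it
- cased_tube_b_mid (a point): centre of the other glass tube in the case, 146 mm long, 10 mm thick, x axis along it
- lid (a joint): lid angle, rad: about 0 with the sponge squashed solid, 0.05 resting on the free sponge, 0.01 to 0.03 when held by the latch (each shifts with the strip's height); starts open near 1.8. Upright it stays where it is left; below about 1.2 it sinks shut by itself on a damped hinge (0.8 rad/s)
- lid_hinge (a point): middle of the lid's hinge axis (along y), 86 mm behind the case's origin and 72 mm above the bench. The lid, an aluminium frame with a clear pane, is 214 mm wide and 8 mm thick and reaches 174 mm from the axis; a 56 mm wide rounded ear in the middle of its free edge carries the latch
- lid_edge (a point): middle of the lid's free edge, on its outer face, 172 mm from the hinge axis and 4 mm from the lid's mid-plane; z is the outward normal of the lid (up when shut)
- latch (a joint): latch angle, rad: 0 open (tongue and bar parallel to the case's front), 1.57 locked (a quarter turn clockwise from above, tongue towards the case). Stays where left (0.05 N m), starts anywhere up to 1.4. Beyond 0.5 the tongue catches on the keeper lip as the lid comes down: lift the lid a little and turn it back first. It passes freely under the lip only while 10 to 15 N press down at the latch
- latch_grip (a point): centre of the red bar handle, on the latch axis, 198 mm from the hinge axis; the bar is 46 mm long (its y axis), 12 mm thick (x) and 23 mm tall (z, away from the lid), on a round black skirt 52 mm across whose face lies 11 mm below this point
- oil_bottle: small brown dropper bottle, 33 x 34 x 102 mm, bystander; origin under its centre
- empty_cup: pale cup, 60 mm wide, 101 mm tall, bystander; origin under its centre
- crucible: white crucible, 50 mm wide, 42 mm tall, bystander; origin under its centre
- open_wrench: steel wrench 168 mm long lying on the bench, bystander; origin under its centre
- strip_place (a point): point on the case's front wall, 56 mm above the bench, where the underside of the keeper lip (70 mm wide, 13 mm deep) is meant to be. The lip's steel strip is screwed on through slots and sits anywhere within 2 mm above or below, unmeasured: feel for it. With it goes the black sponge strip, 9 x 176 mm, on the front rim, top 20 mm above the lip's underside: it gives 8 mm (2600 N/m), then is solid

How it is judged:
By the outcome, as a careful person would: the job done as asked, in the order asked, and still so for the second after the job is handed in, with the robot touching nothing.
It also fails if it takes over 67 s, if anything falls off the work surface, if the arm or the gripper's body presses on something with over 40 N, if the wrist force passes 120 N, or if a joint passes its speed limit or range.

### The arm

A 7-joint arm with a two-finger parallel gripper is mounted at the origin on a cart in front of the work surface, level with it; the furniture and walls round the work are solid. World frame = base frame: x ahead of the robot, y to its left, z up, the work surface at z = 0. Lengths are in m, angles in degrees, forces in N, time in s.
With the tool pointing down it reaches from about 0.4 to 0.875 m from the base axis. Payload 19.3 kg.
Tool frame: the origin (TCP) lies where the fingers leave the gripper's body, on its centre line; the fingertips stand tcp_to_tips ahead of it and the grasp point (between the pads) lies 54 mm ahead of it (tcp_to_tips is the distance from the TCP to the fingertips, in m); z points along the fingers, y is the line along which they close (so a half turn about z gives the same grasp; the last joint's range is limited). The gripper opens to 85 mm and grips with 20 to 120 N. Pads are 22 mm wide; open, the fingers measure 114 mm over their backs; the gripper's body (76 mm by 85 mm) begins 54 mm behind the grasp point. The pads swing forward as they close: fully open they stand 13 mm farther back than shut.
Start: joints at [69.087, 29.874, -2.08, 91.645, 1.215, 58.505, -6.463], TCP at [0.182, -0.598, 0.304] pointing down, gripper open.
Joint ranges: [-166.77, 166.77], [-17.47, 122.26], [-85.68, 81.53], [9.62, 139.38], [-72.42, 252.41], [9.2, 110.78], [-144.41, 144.41]. Speed limits (degrees/s): [108.29, 108.29, 136.94, 136.94, 172.46, 172.46, 172.46].

### API

Orientations are given as [roll, pitch, yaw] about the fixed x, y, z axes, in that order (R = Rz(yaw) Ry(pitch) Rx(roll)).
In Python, from cell import observe, camera, hand_in, search_frame, cut_out, mark_of, tcp_to_tips gives the robot as it stands.
- The arm moves only by the tool servo_tool, never from a script. Its argument "series" is a list of rows, each a list of 2 entries, a list of its own where there are three numbers: the shift along the tool's x, y, z in m, then the turn, a rotation vector about the tool's x, y, z in rad. A call has exactly 10 rows; each row shifts and turns the commanded pose from where the row before left it, along the tool's axes as they then stand; what a row does not reach is not made up. A row lasts 1/8 s, in which the tool goes at most 62.5 mm and 10.7 degrees, less where a joint would pass 70% of its speed; a pose out of reach is approached as far as the arm can. A call is refused whole if a number of a shift passes 0.0625 or a number of a turn 0.188, either way. A call with a gripper value outside its range is refused whole. "claw" is the closure in counts, from 0 (fully open) to 255 (shut), set as the call begins (left out, the last holds). The fingers move at their own pace and stop on an object; "grip_force" is the grip in N (left out, the last holds). Time passes only in rows, so rows that do not move let the fingers close, or fill a call up. It gives the time, the measured TCP pose, the force, the opening and the grip force at its end, in the units of the state.
- observe(): the state, without advancing time (a new reading comes with each control period).
- camera(name): name is "scene" or "top"; returns a dict with "color" (420x560x3 uint8, red, green, blue), "depth" (420x560 float32, m along the optical axis (not along the pixel's ray), 0 where there is no reading), "vertical_fov" (degrees; the focal length in pixels is half the picture's height over the tangent of half this angle, whatever the lens; pixels are square), "cx", "cy" (the principal point, pixels), "eye" and "orientation" of the camera in the world. Camera axes: x right, y up, looking along -z (the intrinsics and any distortion apply to the point x, -y, -z); pixel columns grow to the right and rows downward; lengths in m; the calibration is good to about 2 mm. A picture is of the moment at which its call begins.
- hand_in(): hands the job in; it is judged then, once.
Trained networks look in the newest picture that a camera, given by its name, has taken for a name from the list of things; names that differ only in an ending like _2 or _b are one class to them, and where a whole thing is asked for, a point or a joint stands for the part that bears it (a point fixed in the world has none). Each returns a list of dicts, best first, with "p" (0 to 1); they miss things now and then, are a little off and sometimes report something else, mostly with a low value. They report only what shows in the picture. A call takes as long as a camera call.
- search_frame(camera, label): "bbox" ([left, top, width, height] in pixels, round what is visible of it).
- cut_out(camera, label): "mask" (420x560 bool, what is visible of it) and "bbox" ([left, top, width, height] in pixels, round what is visible of it).
- mark_of(camera, label): "position" ([column, row] in pixels: a listed point, or the origin of a listed thing).
The state is a dict: "time_s": time; "qpos": joint angles; "joint_velocities": joint speeds; "joint_efforts": joint torques, N m; "ee_pos": TCP position; "tcp_rot": TCP orientation; "wrist_force": force on the tool from outside, world axes, zero at the start; "moment": the same for the moment, N m; "finger_gap": finger opening in m; "gripper_force": force on a finger pad.
Only numpy, scipy, OpenCV 4.12 (cv2) and the standard library are available. Lean on these libraries where they do the work, as an engineer would, in place of code of your own. Each camera call takes 0.05 s, during which the arm holds its last target. There are 200 camera calls.

## Working session

There is one attempt and no reset: what is moved stays moved. The work goes in short steps, Python scripts to look and compute and a tool call to move; the robot and the scene stay as the last step left them, time stands still between calls to the robot, and variables do not carry over. Pictures are saved under pics/ and viewed, at most 10 in all, crops included, and the job is handed in when it is done.

Besides the shell and the picture viewer there is one more tool, called after "Call:" by a JSON object that holds its "fn" and its "kwargs". servo_tool: Moves the arm, as the interface text tells. Its arguments: {"type":"object","properties":{"series":{"type":"array","items":{"type":"array"}},"claw":{"type":"number"},"grip_force":{"type":"number"}},"required":["series"]}

```bash
ls; mkdir -p pics; cat > h.py <<'E'
import numpy as np, cv2
from scipy.spatial.transform import Rotation as R
from cell import *
def Rm(o):
    o=np.array(o,float)
    return o if o.shape==(3,3) else R.from_euler('xyz',o,degrees=True).as_matrix()
def shot(n): return camera(n)
def f_of(c): return c['color'].shape[0]/2/np.tan(np.radians(c['vertical_fov'])/2)
def ray(c,u,v):
    f=f_of(c); d=np.array([(u-c['cx'])/f,-(v-c['cy'])/f,-1.0]); return np.array(c['eye']),Rm(c['orientation'])@d
def at_depth(c,u,v,d=None):
    if d is None:
        p=c['depth'][int(v)-1:int(v)+2,int(u)-1:int(u)+2]; p=p[p>0]; d=np.median(p) if p.size else np.nan
    e,r=ray(c,u,v); return e+r*d
def at_z(c,u,v,z):
    e,r=ray(c,u,v); return e+r*(z-e[2])/r[2]
def cloud(c):
    v,u=np.mgrid[:420,:560]; f=f_of(c); D=c['depth'].astype(float)
    P=np.stack([(u-c['cx'])/f*D,-(v-c['cy'])/f*D,-D],-1)@Rm(c['orientation']).T+np.array(c['eye'])
    P[D<=0]=np.nan; return P
def proj(c,p):
    q=Rm(c['orientation']).T@(np.array(p)-np.array(c['eye'])); f=f_of(c)
    return c['cx']+f*q[0]/-q[2], c['cy']-f*q[1]/-q[2]
E
python3 - <<'E'
from h import *
print(tcp_to_tips, observe())
for n in('scene','top'):
    c=shot(n); cv2.imwrite(f'pics/{n}0.png',c['color'][:,:,::-1])
    print(n,{k:v for k,v in c.items() if k not in('color','depth')})
    for l in 'tube_case empty_cradle loose_tube_mid cased_tube_a_mid cased_tube_b_mid lid_hinge lid_edge latch_grip strip_place oil_bottle empty_cup crucible open_wrench'.split():
        for m in mark_of(n,l)[:3]:
            u,v=m['position']
            print(l,round(m['p'],2),np.round([u,v]),np.round(at_depth(c,u,v),3) if 0<=u<560 and 0<=v<420 else '')
E
```

```text
pics
0.0726 {'time_s': 0.0, 'qpos': array([69.08697821, 29.90884742, -2.08191328, 91.67128642,  1.21553195,
       58.5055434 , -6.4620528 ]), 'joint_velocities': array([ 0.0962018 ,  0.03537882,  0.00131872, -0.01381421,  0.03637536,
       -0.06323965,  0.0465508 ]), 'joint_efforts': array([ 1.13448797e-03, -9.27100611e+01,  1.98091440e+00, -3.69932520e+01,
        1.79286813e-02,  8.21452006e-03, -4.76216144e-05]), 'ee_pos': array([ 0.18149613, -0.5978149 ,  0.30334455]), 'tcp_rot': array([-1.79936607e+02,  4.99748946e-03,  1.68920464e+01]), 'wrist_force': array([-0.72062923, -0.25803222, -0.31701787]), 'moment': array([-0.012439  , -0.02678011,  0.00265144]), 'gripper_force': 0.0, 'finger_gap': 0.08520581175967556}
scene {'vertical_fov': 44.79724927254189, 'cx': 278.27526509618116, 'cy': 207.2118293102007, 'eye': array([0.06469022, 0.91147822, 0.67694291]), 'orientation': array([  60.23102835,   -1.30750249, -150.90537062])}
tube_case 0.74 [306. 203.] [ 0.524 -0.082  0.065]
empty_cradle 0.24 [308. 203.] [ 0.519 -0.083  0.066]
loose_tube_mid 0.51 [231. 267.] [ 0.587  0.158 -0.   ]
[... 1004 characters left out ...]
221. 214.] [0.565 0.17  0.006]
loose_tube_mid 0.57 [376. 214.] [ 0.561 -0.173  0.04 ]
cased_tube_a_mid 0.55 [375. 213.] [ 0.565 -0.176  0.011]
cased_tube_b_mid 0.59 [384. 230.] [ 0.527 -0.188  0.039]
cased_tube_b_mid 0.21 [378. 214.] [ 0.56  -0.177  0.041]
lid_hinge 0.68 [383. 172.] [ 0.646 -0.178  0.084]
lid_edge 0.92 [408. 132.] [ 0.683 -0.174  0.267]
latch_grip 0.56 [412. 114.] [ 0.712 -0.181  0.27 ]
strip_place 0.71 [387. 250.] [ 0.483 -0.187  0.063]
oil_bottle 0.65 [198. 145.] [0.712 0.212 0.06 ]
empty_cup 0.88 [188. 284.] [0.418 0.226 0.091]
crucible 0.87 [190. 168.] [0.672 0.241 0.003]
crucible 0.43 [384. 232.] [ 0.521 -0.187  0.042]
open_wrench 0.91 [370. 306.] [ 0.358 -0.16   0.007]
```

View pics/scene0.png

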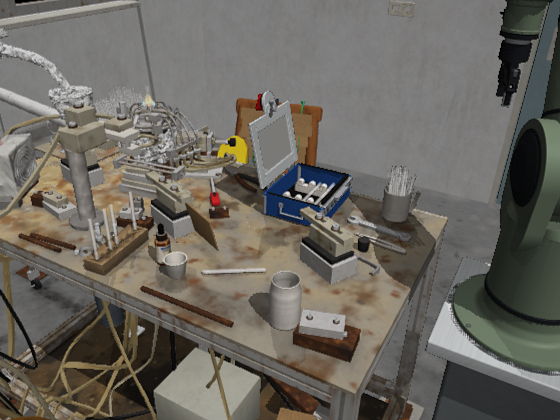

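View pics/top0.png

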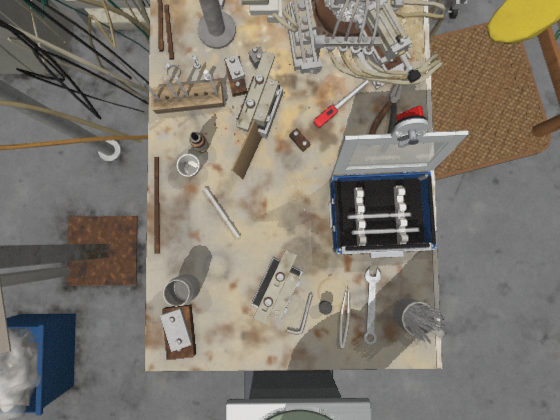

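The scene picture shows the blue case at about (308,195) with its lid upright, the loose tube at (233,271), and the cup at (285,300). The top picture shows the case at (383,212) with two tubes at rows 215 and 232, so the hinge-side cradle looks free. The loose tube is at (222,211) and the latch at (410,125).

```bash
cat > m.py <<'E'
from h import *
c=shot('top'); P=cloud(c)
img=cv2.resize(c['color'][95:265,320:470],None,fx=5,fy=5,interpolation=cv2.INTER_CUBIC)[:600*2,:]
img=cv2.resize(img,(530,600)); cv2.imwrite('pics/topcrop.png',img[:,:,::-1])
hsv=cv2.cvtColor(c['color'],cv2.COLOR_RGB2HSV)
# blue case rim
roi=np.zeros((420,560),bool); roi[160:265,320:450]=1
m=roi&(hsv[...,0]>100)&(hsv[...,0]<130)&(hsv[...,1]>120)&(P[...,2]>0.05)&(P[...,2]<0.08)
p=P[m]; print('rim',m.sum(),p.min(0),p.max(0)); r=cv2.minAreaRect((p[:,:2]*1000).astype(np.float32)); print(r)
for l in('loose_tube_mid','cased_tube_a_mid'):
    for k in cut_out('top',l)[:3]:
        mm=k['mask']; z=np.nanmedian(P[mm][:,2]); v,u=np.nonzero(mm)
        q=np.array([at_z(c,a,b,0.008 if z<.02 else .042)[:2] for a,b in zip(u,v)])
        rr=cv2.minAreaRect((q*1000).astype(np.float32)); ctr=q.mean(0); w,V=np.linalg.eigh(np.cov(q.T)); print(l,round(k['p'],2),k['bbox'],'z',z,'rect',rr,'mean',ctr,'dir',np.degrees(np.arctan2(V[1,1],V[0,1])))
# white tubes/combs inside
roi[:]=0; roi[175:250,335:430]=1
w=roi&(hsv[...,1]<60)&(hsv[...,2]>120)&(P[...,2]>0.02)&(P[...,2]<0.06)
print('white',w.sum())
for v in range(180,250,3): 
    uu=np.nonzero(w[v])[0]; print(v,[(u,round(P[v,u,2],3)) for u in uu[::4]][:14])
# lid
for l in('lid_edge','latch_grip'):
    for k in cut_out('top',l)[:2]:
        q=P[k['mask']]; q=q[~np.isnan(q[:,0])]; print(l,round(k['p'],2),k['bbox'],len(q),np.percentile(q,[2,50,98],axis=0).round(3).tolist())
E
python3 m.py
```

```text
rim 395 [ 0.47963926 -0.28978698  0.05000679] [ 0.64882471 -0.07612127  0.06802836]
((564.1637573242188, -183.0841064453125), (163.17166137695312, 210.4073486328125), 1.8164117336273193)
loose_tube_mid 0.58 [207.4, 189.4, 31.9, 47.4] z 0.007462795407957579 rect ((569.193603515625, 169.69065856933594), (135.23590087890625, 9.530543327331543), 34.030216217041016) mean [0.56912414 0.16966099] dir -145.87322104338045
loose_tube_mid 0.56 [349.3, 212.9, 60.8, 5.9] z 0.0406056545402505 rect ((557.2493896484375, -178.0891876220703), (11.127614974975586, 135.1657257080078), 3.34464430809021) mean [ 0.55722344 -0.17725462] dir 92.84649737847032
cased_tube_a_mid 0.48 [348.5, 211.4, 61.1, 3.8] z 0.040715262792628826 rect ((558.3704223632812, -176.99929809570312), (11.108467102050781, 137.28549194335938), 1.649552822113037) mean [ 0.55742159 -0.17783193] dir 91.95800431381092
cased_tube_a_mid 0.23 [334.7, 106.9, 134.3, 67.4] z 0.18856309818319922 rect ((704.65625, -225.91168212890625), (143.13421630859375, 306.24127197265625), 23.43627166748047) mean [ 0.70649981 -0.22322189] dir 101.313270783062
[... 3350 characters left out ...]
np.int64(404), np.float64(0.051))]
240 [(np.int64(360), np.float64(0.044)), (np.int64(364), np.float64(0.044)), (np.int64(404), np.float64(0.046))]
243 [(np.int64(361), np.float64(0.045)), (np.int64(365), np.float64(0.046)), (np.int64(403), np.float64(0.031))]
246 []
249 [(np.int64(339), np.float64(0.055)), (np.int64(411), np.float64(0.06))]
lid_edge 0.73 [333.9, 104.4, 137.5, 66.9] 5143 [[0.647, -0.282, 0.079], [0.672, -0.176, 0.189], [0.717, -0.076, 0.288]]
lid_edge 0.46 [347.4, 213.6, 63.0, 2.9] 252 [[0.552, -0.246, 0.013], [0.558, -0.182, 0.041], [0.566, -0.114, 0.045]]
latch_grip 0.91 [398.7, 105.0, 22.2, 43.5] 409 [[0.663, -0.194, 0.251], [0.703, -0.176, 0.272], [0.722, -0.157, 0.289]]
```

View pics/topcrop.png

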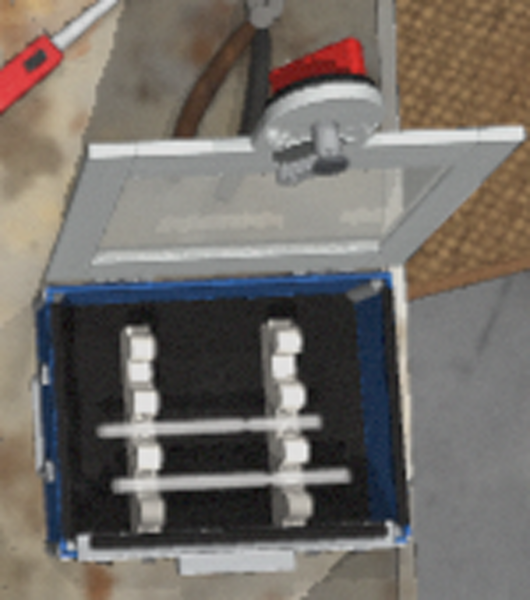

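The enlarged crop shows two tubes lying at rows 427 and 480 of the crop. The cradle nearest the hinge (about row 383) is free, and the tongue under the ear at (325,150) points obliquely.

```bash
cat >> h.py <<'E'
def rows(tgt,yaw=None,o=None,tilt=None):
    "tool-frame shift to world target and the z turn to a yaw (tool down)"
    o=o or observe(); M=R.from_euler('xyz',o['tcp_rot'],degrees=True)
    d=M.inv().apply(np.array(tgt)-o['ee_pos']); 
    t=None
    if yaw is not None: t=(M.inv()*R.from_euler('xyz',[180,0,yaw],degrees=True)).as_rotvec()
    return d.round(4),None if t is None else t.round(4)
E
cat > s.py <<'E'
from h import *
c=shot('top'); P=cloud(c); hsv=cv2.cvtColor(c['color'],cv2.COLOR_RGB2HSV)
W=(hsv[...,1]<60)&(hsv[...,2]>100)
for (u0,u1) in((352,368),(394,410)):
    col=[]
    for v in range(184,248):
        k=W[v,u0:u1]&(P[v,u0:u1,2]>.025)&(P[v,u0:u1,2]<.055)
        if k.sum()>2: q=P[v,u0:u1][k]; col.append((round(np.median(q[:,0]),4),round(np.median(q[:,1]),4),round(np.median(q[:,2]),3)))
    print(col)
c=shot('scene'); P=cloud(c)
for k in cut_out('scene','loose_tube_mid')[:2]:
    v,u=np.nonzero(k['mask']); q=np.array([at_z(c,a,b,0.007)[:2] for a,b in zip(u,v)]); print(round(k['p'],2),k['bbox'],cv2.minAreaRect((q*1000).astype(np.float32)),np.nanmedian(P[k['mask']],axis=0))
print(rows([.569,.17,.25],34.1))
E
python3 s.py
```

```text
[(np.float64(0.619), np.float64(-0.1357), np.float64(0.033)), (np.float64(0.6167), np.float64(-0.1354), np.float64(0.034)), (np.float64(0.6133), np.float64(-0.1346), np.float64(0.044)), (np.float64(0.611), np.float64(-0.1339), np.float64(0.045)), (np.float64(0.6087), np.float64(-0.135), np.float64(0.045)), (np.float64(0.6064), np.float64(-0.1349), np.float64(0.046)), (np.float64(0.6045), np.float64(-0.1352), np.float64(0.044)), (np.float64(0.6024), np.float64(-0.1345), np.float64(0.043)), (np.float64(0.6003), np.float64(-0.1359), np.float64(0.043)), (np.float64(0.5988), np.float64(-0.1358), np.float64(0.035)), (np.float64(0.5968), np.float64(-0.1374), np.float64(0.033)), (np.float64(0.5946), np.float64(-0.1375), np.float64(0.034)), (np.float64(0.5923), np.float64(-0.1376), np.float64(0.034)), (np.float64(0.5903), np.float64(-0.138), np.float64(0.032)), (np.float64(0.588), np.float64(-0.137), np.float64(0.033)), (np.float64(0.5859), np.float64(-0.1375), np.float64(0.031)), (np.float64(0.5836), np.float64(-0.1368), np.float64(0.033)), (np.float64(0.5807), np.float64(-0.1364), np.float6
[... 5600 characters left out ...]
.2305), np.float64(0.045)), (np.float64(0.5103), np.float64(-0.2295), np.float64(0.046)), (np.float64(0.5082), np.float64(-0.23), np.float64(0.048)), (np.float64(0.506), np.float64(-0.2309), np.float64(0.046)), (np.float64(0.5039), np.float64(-0.2311), np.float64(0.045)), (np.float64(0.5017), np.float64(-0.2301), np.float64(0.043)), (np.float64(0.4995), np.float64(-0.2302), np.float64(0.032)), (np.float64(0.4974), np.float64(-0.2299), np.float64(0.033))]
0.83 [199.9, 266.7, 66.1, 11.5] ((569.36474609375, 172.34588623046875), (136.16607666015625, 17.950326919555664), 30.856246948242188) [0.5681317  0.17043325 0.00659011]
(array([ 0.5938, -0.6224,  0.0539]), array([-0.    , -0.    , -0.3005]))
```

Call:
{"fn": "servo_tool", "kwargs": {"series": [[[0.042, -0.044, 0], [0, 0, 0]], [[0.042, -0.044, 0], [0, 0, 0]], [[0.042, -0.044, 0], [0, 0, 0]], [[0.042, -0.044, 0], [0, 0, 0]], [[0.042, -0.044, 0], [0, 0, 0]], [[0.042, -0.044, 0], [0, 0, 0]], [[0.042, -0.044, 0], [0, 0, 0]], [[0.042, -0.044, 0], [0, 0, 0]], [[0.042, -0.044, 0], [0, 0, 0]], [[0.042, -0.044, 0], [0, 0, 0]]], "claw": 140, "grip_force": 20}}

```text
time_s: 3.05
ee_pos: [0.4563, -0.0532, 0.3042]
tcp_rot: [180.0, -0.0, 16.9]
wrist_force: [1.5, -0.5, 0.1]
finger_gap: 0.0384
gripper_force: 0.0
```

Call:
{"fn": "servo_tool", "kwargs": {"series": [[[0.042, -0.044, 0], [0, 0, 0]], [[0.042, -0.044, 0], [0, 0, 0]], [[0.042, -0.044, 0], [0, 0, 0]], [[0.042, -0.044, 0.02], [0, 0, 0]], [[0.006, -0.006, 0.04], [0, 0, -0.05]], [[0, 0, 0.03], [0, 0, -0.05]], [[0, 0, 0.02], [0, 0, -0.05]], [[0, 0, 0.01], [0, 0, -0.05]], [[0, 0, 0], [0, 0, -0.05]], [[0, 0, 0], [0, 0, -0.05]]]}}

```text
time_s: 4.3
ee_pos: [0.5691, 0.1683, 0.1851]
tcp_rot: [180.0, -0.1, 34.2]
wrist_force: [-0.6, 0.3, -0.3]
finger_gap: 0.0386
gripper_force: 0.0
```

```bash
python3 -c "
from h import *
print(rows([.569,.17,.0745],34.1),observe()['finger_gap'])"
```

```text
(array([ 0.0008, -0.0015,  0.1106]), array([ 0.0005, -0.0012,  0.002 ])) 0.038554549066164345
```

Call:
{"fn": "servo_tool", "kwargs": {"series": [[[0.001, -0.001, 0.02], [0, 0, 0]], [[0, 0, 0.025], [0, 0, 0]], [[0, 0, 0.025], [0, 0, 0]], [[0, 0, 0.02], [0, 0, 0]], [[0, 0, 0.01], [0, 0, 0]], [[0, 0, 0.006], [0, 0, 0]], [[0, 0, 0.004], [0, 0, 0]], [[0, 0, 0], [0, 0, 0]], [[0, 0, 0], [0, 0, 0]], [[0, 0, 0], [0, 0, 0]]]}}

```text
time_s: 5.55
ee_pos: [0.569, 0.1698, 0.0747]
tcp_rot: [180.0, -0.0, 34.1]
wrist_force: [0.3, 0.5, 1.2]
finger_gap: 0.0385
gripper_force: 0.0
```

Call:
{"fn": "servo_tool", "kwargs": {"series": [[[0, 0, 0], [0, 0, 0]], [[0, 0, 0], [0, 0, 0]], [[0, 0, 0], [0, 0, 0]], [[0, 0, 0], [0, 0, 0]], [[0, 0, 0], [0, 0, 0]], [[0, 0, 0], [0, 0, 0]], [[0, 0, 0], [0, 0, 0]], [[0, 0, 0], [0, 0, 0]], [[0, 0, 0], [0, 0, 0]], [[0, 0, 0], [0, 0, 0]]], "claw": 240, "grip_force": 20}}

```text
time_s: 6.8
ee_pos: [0.5689, 0.1698, 0.0745]
tcp_rot: [180.0, -0.0, 34.1]
wrist_force: [-0.8, -0.8, 5.6]
finger_gap: 0.0085
gripper_force: 22.9
```

Call:
{"fn": "servo_tool", "kwargs": {"series": [[[0, 0, -0.02], [0, 0, 0]], [[0, 0, -0.04], [0, 0, 0]], [[0, 0, -0.05], [0, 0, 0]], [[0, 0, -0.04], [0, 0, 0]], [[-0.0296, 0.0508, 0], [0, 0, 0]], [[-0.0296, 0.0508, 0], [0, 0, 0]], [[-0.0296, 0.0508, 0], [0, 0, 0]], [[-0.0296, 0.0508, 0], [0, 0, 0]], [[-0.0296, 0.0508, 0], [0, 0, 0]], [[-0.0296, 0.0508, 0], [0, 0, 0]]]}}

```text
time_s: 8.05
ee_pos: [0.5924, -0.1841, 0.2258]
tcp_rot: [180.0, -0.0, 34.1]
wrist_force: [0.8, 0.0, -0.4]
finger_gap: 0.0088
gripper_force: 22.2
```

Call:
{"fn": "servo_tool", "kwargs": {"series": [[[0, 0, 0], [0, 0, -0.168]], [[0, 0, 0], [0, 0, -0.168]], [[0, 0, 0], [0, 0, -0.168]], [[0, 0, 0], [0, 0, -0.168]], [[0, 0, 0], [0, 0, -0.168]], [[0, 0, 0], [0, 0, -0.168]], [[0, 0, 0], [0, 0, 0]], [[0, 0, 0], [0, 0, 0]], [[0, 0, 0], [0, 0, 0]], [[0, 0, 0], [0, 0, 0]]]}}

```text
time_s: 9.3
ee_pos: [0.5926, -0.1821, 0.2245]
tcp_rot: [-180.0, 0.0, 91.8]
wrist_force: [0.1, -0.3, -0.8]
finger_gap: 0.0084
gripper_force: 22.2
```

```bash
python3 - <<'E'
from h import *
print(rows([.5923,-.1818,.1086],91.8),observe()['finger_gap'])
c=shot('top'); s=shot('scene'); P=cloud(s)
a=cv2.resize(c['color'][120:270,310:470],(800,750))[:600]; 
b=cv2.resize(s['color'][80:260,220:380],(530,596))
cv2.imwrite('pics/hold.png',b[:,:,::-1])
for n,cc in(('top',c),('scene',s)):
  for k in cut_out(n,'loose_tube_mid')[:3]:
    v,u=np.nonzero(k['mask']); 
    q=np.array([at_z(cc,x,y,0.155)[:2] for x,y in zip(u,v)]); print(n,round(k['p'],2),k['bbox'],cv2.minAreaRect((q*1000).astype(np.float32)),np.nanmedian(cloud(cc)[k['mask']],axis=0))
E
```

```text
(array([ 0.0003, -0.0002,  0.1159]), array([-0.    ,  0.0001, -0.0004])) 0.008408928957901593
top 0.6 [362.2, 190.9, 32.4, 8.8] ((589.6902465820312, -146.1956787109375), (10.900940895080566, 70.99992370605469), 1.746002435684204) [ 0.59012239 -0.14502382  0.15719014]
scene 0.67 [268.6, 268.7, 35.7, 62.4] ((348.84375, 352.9981689453125), (51.92426681518555, 144.52822875976562), 29.99993896484375) [0.39787674 0.26694895 0.06473112]
scene 0.54 [287.0, 141.4, 25.2, 17.6] ((591.8568115234375, -178.3227081298828), (13.571698188781738, 146.29666137695312), 2.0492191314697266) [ 0.58885544 -0.14439442  0.1575168 ]
```

View pics/hold.png

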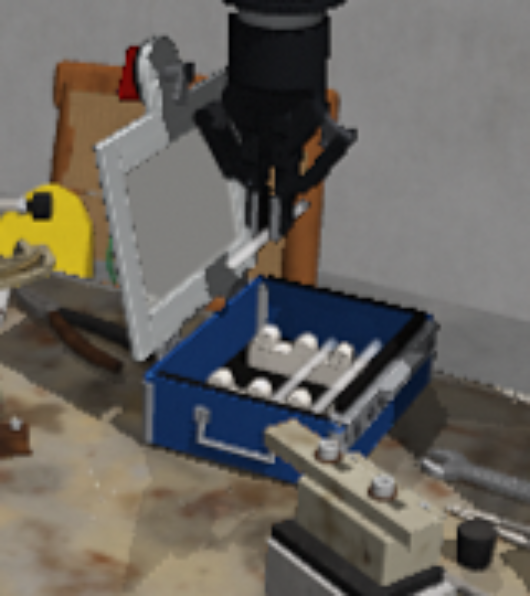

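```bash
python3 - <<'E'
from h import *
for n in('top','scene'):
    c=shot(n); P=cloud(c); g=c['color'].max(2)<70
    m=g&(np.abs(P[...,1]+.182)<.08)&(np.abs(P[...,0]-.592)<.12)&(P[...,2]>.15)
    q=P[m]
    for z in np.arange(.15,.36,.015):
        k=q[(q[:,2]>=z)&(q[:,2]<z+.015)]
        if len(k)>3: print(n,round(z-.2245,3),len(k),(np.percentile(k,[3,97],axis=0)[:,:2]-[.5925,-.182]).round(3).tolist())
    L=(~g)&(np.abs(P[...,1]+.18)<.1)&(P[...,0]>.63)&(P[...,2]>.09)&(P[...,2]<.26)
    q=P[L]
    for z in np.arange(.09,.26,.03):
        k=q[(q[:,2]>=z)&(q[:,2]<z+.01)]
        if len(k): print('lid',round(z+.005,3),np.percentile(k[:,0],[5,50]).round(3))
E
```

```text
top -0.075 15 [[-0.018, 0.007], [0.015, 0.015]]
top -0.06 16 [[-0.018, 0.005], [0.011, 0.013]]
top -0.045 13 [[-0.021, 0.006], [0.011, 0.015]]
top -0.03 91 [[-0.036, -0.001], [0.035, 0.015]]
top -0.015 79 [[-0.046, 0.003], [0.043, 0.018]]
top 0.0 87 [[-0.053, 0.003], [0.052, 0.017]]
top 0.015 134 [[-0.063, -0.012], [0.06, 0.015]]
top 0.03 49 [[-0.042, -0.006], [0.106, 0.029]]
top 0.045 78 [[-0.038, -0.013], [0.112, 0.037]]
top 0.06 128 [[-0.035, -0.002], [0.111, 0.039]]
top 0.075 41 [[-0.03, 0.024], [0.007, 0.038]]
top 0.105 74 [[-0.046, 0.014], [0.022, 0.048]]
top 0.12 109 [[-0.045, 0.016], [0.025, 0.048]]
lid 0.095 [0.648 0.9  ]
lid 0.125 [0.657 0.912]
lid 0.155 [0.66  0.666]
lid 0.185 [0.667 0.673]
lid 0.215 [0.672 0.674]
lid 0.245 [0.652 0.682]
scene -0.075 29 [[-0.018, -0.018], [0.016, 0.01]]
scene -0.06 60 [[-0.019, -0.006], [0.016, 0.013]]
scene -0.045 66 [[-0.019, -0.008], [0.018, 0.014]]
scene -0.03 154 [[-0.037, -0.01], [0.036, 0.016]]
scene -0.015 186 [[-0.047, -0.012], [0.084, 0.019]]
scene 0.0 229 [[-0.057, -0.056], [0.088, 0.019]]
scene 0.015 271 [[-0.062, -0.002], [0.09, 0.022]]
scene 0.03 254 [[-0.041, -0.003], [0.103, 0.027]]
scene 0.045 143 [[-0.039, -0.013], [0.108, 0.038]]
scene 0.06 198 [[-0.038, -0.003], [0.099, 0.041]]
scene 0.075 187 [[-0.038, -0.001], [0.024, 0.04]]
scene 0.09 211 [[-0.038, -0.008], [0.027, 0.04]]
scene 0.105 89 [[-0.047, 0.001], [0.027, 0.049]]
scene 0.12 184 [[-0.048, -0.001], [0.036, 0.05]]
lid 0.095 [0.648 0.902]
lid 0.125 [0.656 0.906]
lid 0.155 [0.662 0.669]
lid 0.185 [0.669 0.939]
lid 0.215 [0.673 0.68 ]
lid 0.245 [0.678 0.683]
```

Call:
{"fn": "servo_tool", "kwargs": {"series": [[[0, -0.01, 0], [-0.14, 0, 0]], [[0, 0, 0], [0, 0, 0]], [[0, -0.0022, 0.0158], [0, 0, 0]], [[0, -0.0028, 0.02], [0, 0, 0]], [[0, -0.0028, 0.02], [0, 0, 0]], [[0, -0.0028, 0.02], [0, 0, 0]], [[0, -0.0022, 0.0158], [0, 0, 0]], [[0, -0.0014, 0.01], [0, 0, 0]], [[0, -0.0007, 0.005], [0, 0, 0]], [[0, 0, 0], [0, 0, 0]]]}}

```text
time_s: 10.85
ee_pos: [0.5828, -0.1825, 0.1168]
tcp_rot: [172.0, 0.0, 91.8]
wrist_force: [1.1, -0.5, 0.7]
finger_gap: 0.0088
gripper_force: 22.2
```

```bash
python3 - <<'E'
from h import *
o=observe(); print(o['ee_pos'],o['tcp_rot'],o['wrist_force'],o['finger_gap'])
M=R.from_euler('xyz',o['tcp_rot'],degrees=True); t=o['ee_pos']+M.apply([0,0,.0705]); print('tube',t, 'need(tool)',M.inv().apply(np.array([.5923,-.1818,.039])-t))
for n in('top','scene'):
    c=shot(n); P=cloud(c)
    for k in cut_out(n,'loose_tube_mid')[:3]:
        v,u=np.nonzero(k['mask']); q=np.array([at_z(c,x,y,0.045)[:2] for x,y in zip(u,v)]); print(n,round(k['p'],2),k['bbox'],cv2.minAreaRect((q*1000).astype(np.float32)),np.nanmedian(P[k['mask']],axis=0))
    b=c['color'][150:260,320:450] if n=='top' else c['color'][150:240,250:360]
    cv2.imwrite(f'pics/low_{n}.png',cv2.resize(b,None,fx=4.4,fy=4.4,interpolation=cv2.INTER_CUBIC)[:,:,::-1])
E
python3 -c "
import cv2,numpy as np
a=cv2.imread('pics/low_top.png');b=cv2.imread('pics/low_scene.png');w=max(a.shape[1],b.shape[1])
p=lambda i:cv2.copyMakeBorder(i,0,0,0,w-i.shape[1],cv2.BORDER_CONSTANT)
o=np.vstack([p(a),p(b)]);cv2.imwrite('pics/low.png',cv2.resize(o,None,fx=.67,fy=.67))"
```

```text
[ 0.58276221 -0.18250674  0.11678193] [1.71973156e+02 1.18799786e-03 9.18292854e+01] [ 1.07874266 -0.50767205  0.71750106] 0.00881782337766478
tube [ 0.59260165 -0.18219394  0.04697264] need(tool) [ 0.00040353 -0.00139937  0.00785418]
top 0.62 [349.0, 200.7, 28.2, 1.3] ((589.0398559570312, -142.441162109375), (58.736663818359375, 8.719144821166992), 89.53178405761719) [ 0.59018043 -0.13372331  0.05057084]
top 0.15 [363.1, 272.6, 13.4, 75.0] ((361.76776123046875, -156.26275634765625), (32.487632751464844, 154.23638916015625), 86.734130859375) [ 0.35396683 -0.16324917  0.00595246]
scene 0.46 [286.3, 188.4, 11.8, 10.3] ((593.261474609375, -153.28382873535156), (4.710776329040527, 52.25210189819336), 3.167196273803711) [ 0.58810059 -0.14288565  0.05083667]
```

View pics/low.png

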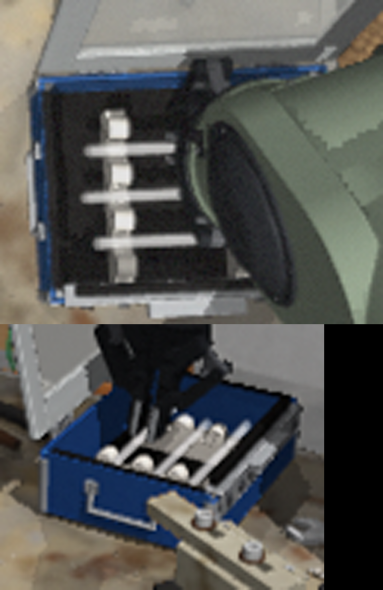

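The held tube is between the two rear pairs of teeth in both views: in the top crop it lies at row 148, with teeth at 122 and 172. Lowering gently.

Call:
{"fn": "servo_tool", "kwargs": {"series": [[[0, -0.0003, 0.002], [0, 0, 0]], [[0, -0.0003, 0.002], [0, 0, 0]], [[0, -0.0003, 0.001], [0, 0, 0]], [[0, -0.0001, 0.0005], [0, 0, 0]], [[0, -0.0001, 0.0005], [0, 0, 0]], [[0, -0.0001, 0.0005], [0, 0, 0]], [[0, 0, 0], [0, 0, 0]], [[0, 0, 0], [0, 0, 0]], [[0, 0, 0], [0, 0, 0]], [[0, 0, 0], [0, 0, 0]]]}}

```text
time_s: 12.3
ee_pos: [0.5824, -0.1825, 0.1101]
tcp_rot: [172.0, -0.0, 91.8]
wrist_force: [0.3, 0.3, 0.1]
finger_gap: 0.0089
gripper_force: 22.2
```

Call:
{"fn": "servo_tool", "kwargs": {"series": [[[0, 0, 0.0004], [0, 0, 0]], [[0, 0, 0.0004], [0, 0, 0]], [[0, 0, 0.0003], [0, 0, 0]], [[0, 0, 0], [0, 0, 0]], [[0, 0, 0], [0, 0, 0]], [[0, 0, 0], [0, 0, 0]], [[0, 0, 0], [0, 0, 0]], [[0, 0, 0], [0, 0, 0]], [[0, 0, 0], [0, 0, 0]], [[0, 0, 0], [0, 0, 0]]]}}

```text
time_s: 13.55
ee_pos: [0.5825, -0.1825, 0.109]
tcp_rot: [172.0, -0.0, 91.8]
wrist_force: [-0.3, 1.5, 0.2]
finger_gap: 0.0088
gripper_force: 22.2
```

Call:
{"fn": "servo_tool", "kwargs": {"series": [[[0, 0, 0.0004], [0, 0, 0]], [[0, 0, 0.0003], [0, 0, 0]], [[0, 0, 0.0003], [0, 0, 0]], [[0, 0, 0], [0, 0, 0]], [[0, 0, 0], [0, 0, 0]], [[0, 0, 0], [0, 0, 0]], [[0, 0, 0], [0, 0, 0]], [[0, 0, 0], [0, 0, 0]], [[0, 0, 0], [0, 0, 0]], [[0, 0, 0], [0, 0, 0]]]}}

```text
time_s: 14.8
ee_pos: [0.5827, -0.1825, 0.1083]
tcp_rot: [172.0, 0.0, 91.8]
wrist_force: [-2.8, 0.9, 5.0]
finger_gap: 0.0086
gripper_force: 22.9
```

Call:
{"fn": "servo_tool", "kwargs": {"series": [[[0, 0, -0.0003], [0, 0, 0]], [[0, 0, 0], [0, 0, 0]], [[0, 0, 0], [0, 0, 0]], [[0, 0, 0], [0, 0, 0]], [[0, 0, -0.005], [0, 0, 0]], [[0, 0, -0.02], [0, 0, 0]], [[0, 0, -0.03], [0, 0, 0]], [[0, 0, -0.04], [0, 0, 0]], [[0, 0, -0.05], [0, 0, 0]], [[0, 0, -0.05], [0, 0, 0]]], "claw": 183}}

```text
time_s: 16.05
ee_pos: [0.5548, -0.1831, 0.3043]
tcp_rot: [172.0, 0.0, 91.9]
wrist_force: [-0.3, -0.6, 1.0]
finger_gap: 0.0244
gripper_force: 0.0
```

```bash
python3 - <<'E'
from h import *
o=observe(); print(o['ee_pos'],o['tcp_rot'],o['wrist_force'],o['finger_gap'],o['qpos'].round(0))
s=shot('scene'); c=shot('top'); P=cloud(c)
b=cv2.resize(s['color'][80:240,220:370],(560,600))
cv2.imwrite('pics/placed.png',b[:,:,::-1])
for k in cut_out('scene','cased_tube_a_mid')[:4]:
    v,u=np.nonzero(k['mask']); q=np.array([at_z(s,x,y,0.042)[:2] for x,y in zip(u,v)]); print(round(k['p'],2),k['bbox'],cv2.minAreaRect((q*1000).astype(np.float32)))
for n,cc in(('top',c),('scene',s)):
  for k in cut_out(n,'latch_grip')[:1]:
    q=cloud(cc)[k['mask']]; print(n,round(k['p'],2),k['bbox'],np.nanpercentile(q,[3,50,97],axis=0).round(3).tolist())
E
```

```text
[ 0.55477236 -0.1830957   0.30432062] [1.71950011e+02 2.02062560e-02 9.18616365e+01] [-0.2683635  -0.57315281  0.97740627] 0.0243550508869501 [ 44.  28. -43. 102.  23.  51.  -5.]
0.45 [304.6, 183.0, 17.9, 16.1] ((556.14501953125, -187.96507263183594), (7.1414361000061035, 109.7156982421875), 1.856889247894287)
top 0.78 [398.5, 105.9, 22.6, 41.0] [[0.663, -0.193, 0.251], [0.702, -0.177, 0.272], [0.722, -0.16, 0.288]]
scene 0.62 [254.7, 94.0, 24.5, 17.3] [[0.663, -2.201, -0.468], [0.696, -0.172, 0.264], [1.761, -0.154, 0.282]]
```

View pics/placed.png

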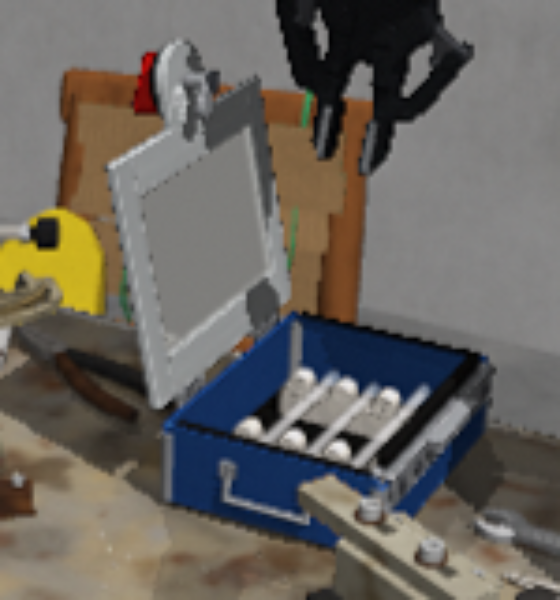

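The tube sits in the rear cradle, with all three tubes parallel. Next the hand goes behind the lid beside the ear and draws it slowly over.

Call:
{"fn": "servo_tool", "kwargs": {"series": [[[0.02, 0, -0.04], [0.14, 0, 0]], [[0.029, 0, 0], [0, 0, 0]], [[0.029, 0, 0], [0, 0, 0]], [[0, 0.045, 0], [0, 0, 0]], [[0, 0.045, 0], [0, 0, 0]], [[0, 0.045, 0], [0, 0, 0]], [[0, 0.043, 0], [0, 0, 0]], [[0, 0, 0.024], [0, 0, 0]], [[0, 0, 0.024], [0, 0, 0]], [[0, 0, 0.024], [0, 0, 0]]], "claw": 255}}

```text
time_s: 17.55
ee_pos: [0.7249, -0.0995, 0.267]
tcp_rot: [-179.9, -0.0, 91.9]
wrist_force: [0.1, 0.3, -0.3]
finger_gap: 0.0004
gripper_force: 0.0
```

Call:
{"fn": "servo_tool", "kwargs": {"series": [[[0, -0.009, 0], [0, 0, 0]], [[0, -0.009, 0], [0, 0, 0]], [[0, -0.009, 0], [0, 0, 0]], [[0, -0.009, 0], [0, 0, 0]], [[0, -0.009, 0], [0, 0, 0]], [[0, -0.009, 0], [0, 0, 0]], [[0, -0.009, 0], [0, 0, 0]], [[0, -0.009, 0], [0, 0, 0]], [[0, -0.009, 0], [0, 0, 0]], [[0, -0.009, 0], [0, 0, 0]]]}}

```text
time_s: 18.8
ee_pos: [0.6347, -0.1028, 0.269]
tcp_rot: [-180.0, -0.0, 91.8]
wrist_force: [0.8, 0.1, -0.2]
finger_gap: 0.0001
gripper_force: 0.0
```

```bash
cat > lid.py <<'E'
from h import *
o=observe(); print(o['time_s'],o['ee_pos'].round(4),o['tcp_rot'].round(1),o['wrist_force'].round(1))
c=shot('top'); P=cloud(c); H=np.array([.6502,.072])
for l in('lid_edge','latch_grip'):
    for k in cut_out('top',l)[:1]:
        q=P[k['mask']]; q=q[np.isfinite(q[:,0])&(q[:,2]>.074)]; print(l,round(k['p'],2),k['bbox'],np.median(q,axis=0).round(3),'angles',np.percentile(np.arctan2(q[:,2]-H[1],H[0]-q[:,0])[np.hypot(q[:,2]-H[1],H[0]-q[:,0])>.1],[10,50,90]).round(3))
E
python3 lid.py
```

```text
18.8 [ 0.6347 -0.1028  0.269 ] [-180.    -0.    91.8] [ 0.8  0.1 -0.2]
lid_edge 0.79 [333.8, 169.7, 20.6, 14.2] [ 0.623 -0.083  0.169] angles [1.271 1.302 1.309]
```

Call:
{"fn": "servo_tool", "kwargs": {"series": [[[0, -0.007, 0], [0, 0, 0]], [[0, -0.007, 0], [0, 0, 0]], [[0, -0.007, 0], [0, 0, 0]], [[0, -0.006, 0], [0, 0, 0]], [[0, -0.005, 0], [0, 0, 0]], [[0, -0.004, 0], [0, 0, 0]], [[0, 0, 0], [0, 0, 0]], [[0, 0, 0], [0, 0, 0]], [[0, 0, 0], [0, 0, 0]], [[0, 0, 0], [0, 0, 0]]]}}

```text
time_s: 20.2
ee_pos: [0.5994, -0.1039, 0.269]
tcp_rot: [-180.0, -0.0, 91.8]
wrist_force: [-0.8, 0.0, 0.8]
finger_gap: 0.0003
gripper_force: 0.0
```

```bash
python3 lid.py
```

```text
20.2 [ 0.5994 -0.1039  0.269 ] [-180.    -0.    91.8] [-0.8  0.   0.8]
lid_edge 0.81 [334.1, 170.5, 23.4, 40.5] [ 0.603 -0.088  0.149] angles [1.01  1.021 1.027]
latch_grip 0.36 [333.3, 169.0, 29.9, 44.0] [ 0.596 -0.088  0.16 ] angles [0.998 1.02  1.029]
```

Call:
{"fn": "servo_tool", "kwargs": {"series": [[[0, 0, -0.03], [0, 0, 0]], [[0, 0, -0.03], [0, 0, 0]], [[0, 0, -0.03], [0, 0, 0]], [[0, 0, 0], [0, 0, 0]], [[-0.016, -0.03, 0], [0, 0, 0.1]], [[-0.016, -0.03, 0], [0, 0, 0.1]], [[-0.016, -0.03, 0], [0, 0, 0.1]], [[-0.016, -0.03, 0], [0, 0, 0.1]], [[-0.016, -0.03, 0], [0, 0, 0.1]], [[0, 0, 0], [0, 0, 0.1]]], "claw": 110}}

```text
time_s: 21.6
ee_pos: [0.4377, -0.1579, 0.3588]
tcp_rot: [-180.0, 0.1, 57.2]
wrist_force: [1.4, -0.2, -0.4]
finger_gap: 0.0485
gripper_force: 0.0
```

```bash
cat > latch.py <<'E'
from h import *
import sys
o=observe(); print(o['time_s'],o['ee_pos'].round(4),o['tcp_rot'].round(1),o['wrist_force'].round(1))
H=np.array([.6502,.072])
for n in('scene','top'):
    c=shot(n); P=cloud(c); hsv=cv2.cvtColor(c['color'],cv2.COLOR_RGB2HSV)
    m=((hsv[...,0]<8)|(hsv[...,0]>172))&(hsv[...,1]>150)&(hsv[...,2]>70)&(np.abs(P[...,0]-.46)<.08)&(np.abs(P[...,1]+.187)<.07)
    q=P[m]
    if len(q)>8:
        t=q[q[:,2]>np.percentile(q[:,2],60)-.003]; w,V=np.linalg.eigh(np.cov(t[:,:2].T))
        print(n,'red',len(q),'mean',q.mean(0).round(4),'top z',np.percentile(q[:,2],95).round(4),'rect',cv2.minAreaRect((t[:,:2]*1000).astype(np.float32)),'dir',np.degrees(np.arctan2(V[1,1],V[0,1])).round(1))
    # lid frame side points
    L=(P[...,0]>.49)&(P[...,0]<.63)&(np.abs(P[...,1]+.18)<.1)&(P[...,2]>.068)&(P[...,2]<.16)
    z=P[L]
    if len(z)>20: A=np.c_[z[:,0],np.ones(len(z))]; k=np.linalg.lstsq(A,z[:,2],rcond=None)[0]; print(n,'lid slope angle',-np.arctan(k[0]).round(3),'z at x=.60',(k[0]*.6+k[1]).round(4),len(z))
    b=c['color'][130:250,230:370] if n=='scene' else c['color'][160:290,310:460]
    cv2.imwrite(f'pics/latch_{n}_{sys.argv[1]}.png',cv2.resize(b,None,fx=4,fy=4,interpolation=cv2.INTER_CUBIC)[:,:,::-1])
E
python3 latch.py 1
```

```text
21.6 [ 0.4377 -0.1579  0.3588] [-1.80e+02  1.00e-01  5.72e+01] [ 1.4 -0.2 -0.4]
scene red 149 mean [ 0.4741 -0.1817  0.1689] top z 0.1796 rect ((477.25067138671875, -184.45248413085938), (44.154090881347656, 16.049623489379883), 45.82963943481445) dir 47.4
scene lid slope angle 0.281 z at x=.60 0.0964 1191
top red 208 mean [ 0.4716 -0.1854  0.1658] top z 0.175 rect ((472.50189208984375, -186.1980743408203), (40.29821014404297, 12.843125343322754), 47.40843963623047) dir 46.0
top lid slope angle 0.357 z at x=.60 0.0913 6736
```

View pics/latch_scene_1.png

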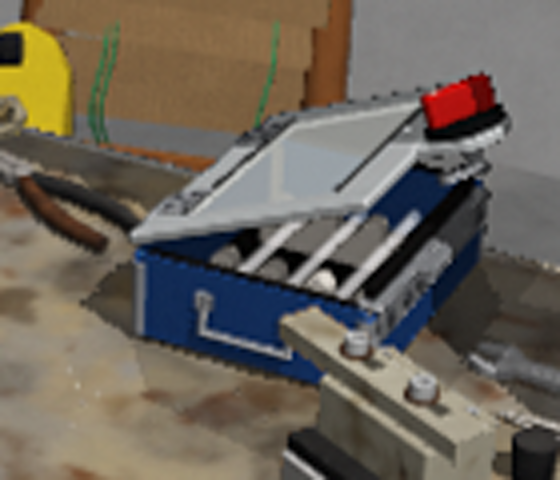

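The lid is coming down past about 0.35 rad. The red bar is at (460,105), turned about 45°, so the tongue will land on the lip, and I will have to lift the lid and turn the latch back.

Call:
{"fn": "servo_tool", "kwargs": {"series": [[[-0.004, 0.007, 0], [0, 0, 0]], [[-0.004, 0.007, 0], [0, 0, 0]], [[-0.004, 0.007, 0], [0, 0, 0]], [[-0.004, 0.007, 0], [0, 0, 0]], [[0, 0, 0.03], [0, 0, 0.09]], [[0, 0, 0.03], [0, 0, 0.09]], [[0, 0, 0.03], [0, 0, 0]], [[0, 0, 0.03], [0, 0, 0]], [[0, 0, 0], [0, 0, 0]], [[0, 0, 0], [0, 0, 0]]]}}

```text
time_s: 22.95
ee_pos: [0.4552, -0.1859, 0.24]
tcp_rot: [180.0, -0.0, 47.1]
wrist_force: [0.1, -0.7, 0.1]
finger_gap: 0.0487
gripper_force: 0.0
```

```bash
python3 latch.py 2
```

```text
22.95 [ 0.4552 -0.1859  0.24  ] [180.   -0.   47.1] [ 0.1 -0.7  0.1]
scene red 137 mean [ 0.4547 -0.1826  0.1151] top z 0.124 rect ((455.053955078125, -182.85400390625), (40.677146911621094, 14.559173583984375), 45.62856674194336) dir 47.6
scene lid slope angle 0.094 z at x=.60 0.0792 1720
top red 133 mean [ 0.4578 -0.1833  0.1221] top z 0.1242 rect ((461.3802185058594, -176.43719482421875), (53.45626449584961, 21.67618751525879), 72.55008697509766) dir 56.5
top lid slope angle 0.096 z at x=.60 0.078 6350
```

View pics/latch_scene_2.png

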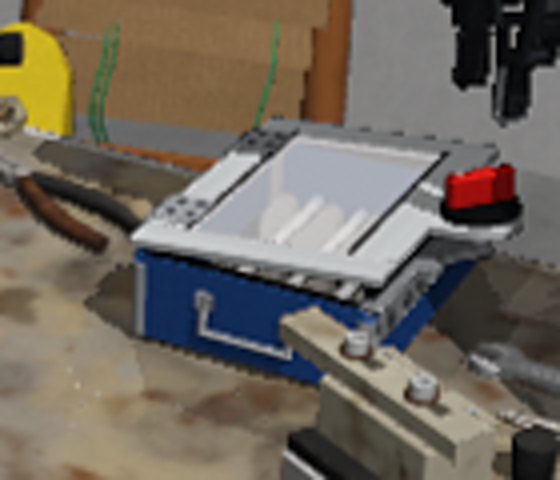

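Call:
{"fn": "servo_tool", "kwargs": {"series": [[[0, 0, 0.015], [0, 0, 0]], [[0, 0, 0.02], [0, 0, 0]], [[0, 0, 0.016], [0, 0, 0]], [[0, 0, 0.007], [0, 0, 0]], [[0, 0, 0.003], [0, 0, 0]], [[0, 0, 0], [0, 0, 0]], [[0, 0, 0], [0, 0, 0]], [[0, 0, 0], [0, 0, 0]], [[0, 0, 0], [0, 0, 0]], [[0, 0, 0], [0, 0, 0]]]}}

```text
time_s: 24.3
ee_pos: [0.4547, -0.1857, 0.1781]
tcp_rot: [180.0, -0.0, 47.1]
wrist_force: [-0.1, -0.8, -0.5]
finger_gap: 0.0486
gripper_force: 0.0
```

Call:
{"fn": "servo_tool", "kwargs": {"series": [[[0, 0, 0], [0, 0, 0]], [[0, 0, 0], [0, 0, 0]], [[0, 0, 0], [0, 0, 0]], [[0, 0, 0], [0, 0, 0]], [[0, 0, 0], [0, 0, 0]], [[0, 0, 0], [0, 0, 0]], [[0, 0, 0], [0, 0, 0]], [[0, 0, 0], [0, 0, 0]], [[0, 0, 0], [0, 0, 0]], [[0, 0, 0], [0, 0, 0]]], "claw": 235, "grip_force": 30}}

```text
time_s: 25.55
ee_pos: [0.4561, -0.1869, 0.1785]
tcp_rot: [179.8, -0.1, 47.1]
wrist_force: [9.7, -9.2, -3.6]
finger_gap: 0.0114
gripper_force: 33.3
```

Call:
{"fn": "servo_tool", "kwargs": {"series": [[[0, 0.001, 0], [0, 0, 0]], [[0, 0.001, 0], [0, 0, 0]], [[0, 0, -0.003], [0, 0, 0]], [[0, 0, -0.003], [0, 0, 0]], [[0, 0, -0.003], [0, 0, 0]], [[0, 0, -0.003], [0, 0, 0]], [[0, 0, 0], [0, 0, 0]], [[0, 0, 0], [0, 0, 0]], [[0, 0, 0], [0, 0, 0]], [[0, 0, 0], [0, 0, 0]]]}}

```text
time_s: 26.8
ee_pos: [0.4584, -0.1872, 0.1906]
tcp_rot: [179.8, -0.2, 47.2]
wrist_force: [18.3, -4.7, -10.1]
finger_gap: 0.0115
gripper_force: 44.9
```

Call:
{"fn": "servo_tool", "kwargs": {"series": [[[0.0018, 0.0018, 0], [0, 0, 0]], [[0, 0, 0], [0, 0, -0.09]], [[0, 0, 0], [0, 0, -0.09]], [[0, 0, 0], [0, 0, -0.09]], [[0, 0, 0], [0, 0, -0.09]], [[0, 0, 0], [0, 0, -0.09]], [[0, 0, 0], [0, 0, -0.09]], [[0, 0, 0], [0, 0, -0.09]], [[0, 0, 0], [0, 0, -0.09]], [[0, 0, 0], [0, 0, 0]]]}}

```text
time_s: 28.05
ee_pos: [0.4584, -0.1868, 0.1897]
tcp_rot: [-179.9, -0.0, 88.4]
wrist_force: [2.7, 0.8, -6.8]
finger_gap: 0.012
gripper_force: 55.5
```

```bash
python3 -c "
from h import *
o=observe(); print(o['time_s'],o['ee_pos'],o['tcp_rot'],o['wrist_force'].round(1),o['moment'].round(2),o['finger_gap'],o['gripper_force'])"
```

```text
28.05 [ 0.45835019 -0.18684458  0.18969624] [-1.79948882e+02 -4.73540368e-02  8.83637637e+01] [ 2.7  0.8 -6.8] [ 0.63  0.23 -0.05] 0.011975318746183048 55.524536634329706
```

Call:
{"fn": "servo_tool", "kwargs": {"series": [[[0, -0.0005, 0.002], [0, 0, 0]], [[0, -0.0005, 0.003], [0, 0, 0]], [[0, -0.0005, 0.003], [0, 0, 0]], [[0, -0.0005, 0.003], [0, 0, 0]], [[0, -0.0005, 0.003], [0, 0, 0]], [[0, -0.0005, 0.002], [0, 0, 0]], [[0, -0.0005, 0.001], [0, 0, 0]], [[0, 0, 0.001], [0, 0, 0]], [[0, 0, 0], [0, 0, 0]], [[0, 0, 0], [0, 0, 0]]]}}

```text
time_s: 29.3
ee_pos: [0.4549, -0.1871, 0.1719]
tcp_rot: [-180.0, 0.0, 88.4]
wrist_force: [-4.8, -3.1, -2.5]
finger_gap: 0.0115
gripper_force: 30.8
```

```bash
python3 latch.py 3; python3 -c "
from h import *
o=observe();print(o['moment'].round(2))"
```

```text
29.3 [ 0.4549 -0.1871  0.1719] [-180.     0.    88.4] [-4.8 -3.1 -2.5]
scene red 47 mean [ 0.453  -0.169   0.1087] top z 0.1162 rect ((454.70947265625, -174.75527954101562), (11.963988304138184, 22.768260955810547), 3.3674702644348145) dir 89.8
scene lid slope angle 0.077 z at x=.60 0.0769 1753
top red 47 mean [ 0.4538 -0.1706  0.1153] top z 0.1169 rect ((454.2406005859375, -165.58531188964844), (10.923317909240723, 32.28437042236328), 0.9759100079536438) dir 83.7
top lid slope angle 0.06 z at x=.60 0.0761 6079
[-0.26  1.38 -0.07]
```

Call:
{"fn": "servo_tool", "kwargs": {"series": [[[0, 0, 0], [0, 0, 0]], [[0, 0, 0], [0, 0, 0]], [[0, 0, 0], [0, 0, 0]], [[0, 0, 0], [0, 0, 0]], [[0, -0.0007, 0.001], [0, 0, 0]], [[0, 0, 0.001], [0, 0, 0]], [[0, 0, 0], [0, 0, 0]], [[0, 0, 0], [0, 0, 0]], [[0, 0, 0], [0, 0, 0]], [[0, 0, 0], [0, 0, 0]]], "claw": 180}}

```text
time_s: 30.65
ee_pos: [0.4545, -0.1869, 0.1701]
tcp_rot: [180.0, -0.0, 88.4]
wrist_force: [-0.2, -0.4, -1.0]
finger_gap: 0.0252
gripper_force: 0.0
```

Call:
{"fn": "servo_tool", "kwargs": {"series": [[[0, 0, 0], [0, 0, 0]], [[0, 0, 0], [0, 0, 0]], [[0, 0, 0], [0, 0, 0]], [[0, 0, 0], [0, 0, 0]], [[0, 0, 0], [0, 0, 0]], [[0, 0, 0], [0, 0, 0]], [[0, 0, 0], [0, 0, 0]], [[0, 0, 0], [0, 0, 0]], [[0, 0, 0], [0, 0, 0]], [[0, 0, 0], [0, 0, 0]]], "claw": 240, "grip_force": 60}}

```text
time_s: 31.9
ee_pos: [0.4542, -0.1869, 0.17]
tcp_rot: [-180.0, -0.0, 88.4]
wrist_force: [-5.6, 0.3, -1.0]
finger_gap: 0.0101
gripper_force: 61.8
```

```bash
python3 latch.py 4; python3 -c "
from h import *
o=observe();print(o['moment'].round(2))"
```

```text
31.9 [ 0.4542 -0.1869  0.17  ] [-180.    -0.    88.4] [-5.6  0.3 -1. ]
scene red 44 mean [ 0.4519 -0.1678  0.1051] top z 0.1132 rect ((454.2145080566406, -172.6565704345703), (11.443602561950684, 20.876205444335938), 11.726569175720215) dir 85.6
scene lid slope angle 0.072 z at x=.60 0.076 1796
top red 41 mean [ 0.453  -0.1705  0.1101] top z 0.114 rect ((454.0499572753906, -173.1576385498047), (17.29599380493164, 10.567977905273438), 89.69339752197266) dir 76.9
top lid slope angle 0.046 z at x=.60 0.0752 6093
[ 0.05  1.53 -0.11]
```

Call:
{"fn": "servo_tool", "kwargs": {"series": [[[0, -0.0005, 0.0005], [0, 0, 0]], [[0, 0, 0.0005], [0, 0, 0]], [[0, 0, 0.0005], [0, 0, 0]], [[0, 0, 0.0005], [0, 0, 0]], [[0, 0, 0.0005], [0, 0, 0]], [[0, 0, 0.0005], [0, 0, 0]], [[0, 0, 0.0005], [0, 0, 0]], [[0, 0, 0.0005], [0, 0, 0]], [[0, 0, 0], [0, 0, 0]], [[0, 0, 0], [0, 0, 0]]]}}

```text
time_s: 33.25
ee_pos: [0.4539, -0.1869, 0.1662]
tcp_rot: [-180.0, 0.0, 88.4]
wrist_force: [-7.5, 0.2, 6.4]
finger_gap: 0.0106
gripper_force: 62.4
```

Call:
{"fn": "servo_tool", "kwargs": {"series": [[[0, -0.0005, 0.0005], [0, 0, 0]], [[0, -0.0005, 0.0005], [0, 0, 0]], [[0, 0, 0.0005], [0, 0, 0]], [[0, 0, 0.0005], [0, 0, 0]], [[0, 0, 0.0005], [0, 0, 0]], [[0, 0, 0.0005], [0, 0, 0]], [[0, 0, 0], [0, 0, 0]], [[0, 0, 0], [0, 0, 0]], [[0, 0, 0], [0, 0, 0]], [[0, 0, 0], [0, 0, 0]]]}}

```text
time_s: 34.5
ee_pos: [0.4535, -0.1869, 0.1635]
tcp_rot: [179.9, 0.0, 88.4]
wrist_force: [-5.3, -0.2, 11.1]
finger_gap: 0.0106
gripper_force: 62.8
```

Call:
{"fn": "servo_tool", "kwargs": {"series": [[[0, 0, 0.0004], [0, 0, 0]], [[0, 0, 0.0004], [0, 0, 0]], [[0, 0, 0], [0, 0, 0.06]], [[0, 0, 0], [0, 0, 0.06]], [[0, 0, 0], [0, 0, 0.06]], [[0, 0, 0], [0, 0, 0.06]], [[0, 0, 0], [0, 0, 0.06]], [[0, 0, 0], [0, 0, 0.06]], [[0, 0, 0], [0, 0, 0]], [[0, 0, 0], [0, 0, 0]]]}}

```text
time_s: 35.75
ee_pos: [0.4538, -0.187, 0.163]
tcp_rot: [179.9, 0.0, 67.8]
wrist_force: [-4.3, -0.9, 13.2]
finger_gap: 0.0106
gripper_force: 62.9
```

```bash
cat > st.py <<'E'
from h import *
o=observe(); print(o['time_s'],o['ee_pos'].round(4),o['tcp_rot'].round(1),o['wrist_force'].round(1),o['moment'].round(3))
E
python3 st.py
```

```text
35.75 [ 0.4538 -0.187   0.163 ] [179.9   0.   67.8] [-4.3 -0.9 13.2] [-0.281  0.764 -0.048]
```

Call:
{"fn": "servo_tool", "kwargs": {"series": [[[0, 0, 0], [0, 0, 0.04]], [[0, 0, 0], [0, 0, 0.04]], [[0, 0, 0], [0, 0, 0.04]], [[0, 0, 0], [0, 0, 0.04]], [[0, 0, 0], [0, 0, 0.04]], [[0, 0, 0], [0, 0, 0.04]], [[0, 0, 0], [0, 0, 0]], [[0, 0, 0], [0, 0, 0]], [[0, 0, 0], [0, 0, 0]], [[0, 0, 0], [0, 0, 0]]]}}

```text
time_s: 37.0
ee_pos: [0.454, -0.1872, 0.163]
tcp_rot: [179.8, -0.0, 54.0]
wrist_force: [-2.2, -1.9, 11.9]
finger_gap: 0.0105
gripper_force: 62.8
```

```bash
python3 st.py
```

```text
37.0 [ 0.454  -0.1872  0.163 ] [179.8  -0.   54. ] [-2.2 -1.9 11.9] [-0.632  0.433 -0.099]
```

Call:
{"fn": "servo_tool", "kwargs": {"series": [[[0, 0, 0.0003], [0, 0, 0.03]], [[0, 0, 0], [0, 0, 0.03]], [[0, 0, 0], [0, 0, 0.03]], [[0, 0, 0], [0, 0, 0.03]], [[0, 0, 0], [0, 0, 0]], [[0, 0, 0], [0, 0, 0]], [[0, 0, 0], [0, 0, 0]], [[0, 0, 0], [0, 0, 0]], [[0, 0, 0], [0, 0, 0]], [[0, 0, 0], [0, 0, 0]]]}}

```text
time_s: 38.25
ee_pos: [0.4541, -0.1874, 0.1628]
tcp_rot: [179.8, -0.1, 47.1]
wrist_force: [-2.8, -2.9, 12.4]
finger_gap: 0.0107
gripper_force: 62.8
```

```bash
python3 st.py
```

```text
38.25 [ 0.4541 -0.1874  0.1628] [ 1.798e+02 -1.000e-01  4.710e+01] [-2.8 -2.9 12.4] [-0.883  0.403 -0.065]
```

Call:
{"fn": "servo_tool", "kwargs": {"series": [[[0, 0, 0], [0, 0, 0.05]], [[0, 0, 0], [0, 0, 0.05]], [[0, 0, 0], [0, 0, 0.05]], [[0, 0, 0], [0, 0, 0.05]], [[0, 0, 0], [0, 0, 0.05]], [[0, 0, 0], [0, 0, 0.05]], [[0, 0, 0], [0, 0, 0.05]], [[0, 0, 0], [0, 0, 0]], [[0, 0, 0], [0, 0, 0]], [[0, 0, 0], [0, 0, 0]]]}}

```text
time_s: 39.5
ee_pos: [0.4543, -0.1878, 0.1629]
tcp_rot: [179.8, -0.1, 27.1]
wrist_force: [-1.6, -5.3, 11.7]
finger_gap: 0.0105
gripper_force: 62.7
```

```bash
python3 st.py
```

```text
39.5 [ 0.4543 -0.1878  0.1629] [ 1.798e+02 -1.000e-01  2.710e+01] [-1.6 -5.3 11.7] [-1.586  0.244 -0.03 ]
```

Call:
{"fn": "servo_tool", "kwargs": {"series": [[[0, 0.0005, 0.0002], [0, 0, 0.05]], [[0, 0, 0], [0, 0, 0.05]], [[0, 0, 0], [0, 0, 0.05]], [[0, 0, 0], [0, 0, 0.05]], [[0, 0, 0], [0, 0, 0.05]], [[0, 0, 0], [0, 0, 0.05]], [[0, 0, 0], [0, 0, 0.04]], [[0, 0, 0], [0, 0, 0.04]], [[0, 0, 0], [0, 0, 0]], [[0, 0, 0], [0, 0, 0]]]}}

```text
time_s: 40.75
ee_pos: [0.4543, -0.1883, 0.1626]
tcp_rot: [179.9, -0.2, 5.3]
wrist_force: [-2.5, -5.9, 11.4]
finger_gap: 0.0101
gripper_force: 62.7
```

```bash
python3 st.py
```

```text
40.75 [ 0.4543 -0.1883  0.1626] [179.9  -0.2   5.3] [-2.5 -5.9 11.4] [-1.778  0.547  0.013]
```

Call:
{"fn": "servo_tool", "kwargs": {"series": [[[0, 0.0004, 0.0002], [0, 0, 0.02]], [[0, 0, 0], [0, 0, 0.02]], [[0, 0, 0], [0, 0, 0.02]], [[0, 0, 0], [0, 0, 0.02]], [[0, 0, 0], [0, 0, 0]], [[0, 0, 0], [0, 0, 0]], [[0, 0, 0], [0, 0, 0]], [[0, 0, 0], [0, 0, 0]], [[0, 0, 0], [0, 0, 0]], [[0, 0, 0], [0, 0, 0]]]}}

```text
time_s: 42.0
ee_pos: [0.4543, -0.1885, 0.1624]
tcp_rot: [179.9, -0.2, 0.8]
wrist_force: [-2.2, -4.9, 13.1]
finger_gap: 0.0106
gripper_force: 62.9
```

```bash
python3 latch.py 5; python3 st.py
```

```text
42.0 [ 0.4543 -0.1885  0.1624] [179.9  -0.2   0.8] [-2.2 -4.9 13.1]
scene red 67 mean [ 0.4477 -0.1832  0.0963] top z 0.1054 rect ((451.7799072265625, -181.9904022216797), (42.1109733581543, 13.817889213562012), 13.136879920959473) dir -176.9
scene lid slope angle 0.004 z at x=.60 0.0745 1821
top red 18 mean [ 0.4719 -0.1845  0.1081] top z 0.123 rect ((471.5583801269531, -173.8483428955078), (33.546875, 6.250300884246826), 87.9735336303711) dir 85.2
top lid slope angle 0.003 z at x=.60 0.0734 6134
42.1 [ 0.4543 -0.1884  0.1624] [179.9  -0.2   0.8] [-2.1 -4.1 12.4] [-1.453  0.698  0.467]
```

Call:
{"fn": "servo_tool", "kwargs": {"series": [[[0, 0, -0.0004], [0, 0, -0.01]], [[0, 0, -0.0004], [0, 0, -0.01]], [[0, 0, -0.0004], [0, 0, 0]], [[0, 0, -0.0004], [0, 0, 0]], [[0, 0, 0], [0, 0, 0]], [[0, 0, 0], [0, 0, 0]], [[0, 0, 0], [0, 0, 0]], [[0, 0, 0], [0, 0, 0]], [[0, 0, 0], [0, 0, 0]], [[0, 0, 0], [0, 0, 0]]]}}

```text
time_s: 43.35
ee_pos: [0.4544, -0.1885, 0.1639]
tcp_rot: [179.9, -0.2, 1.9]
wrist_force: [-1.8, -3.3, 9.7]
finger_gap: 0.0103
gripper_force: 62.4
```

```bash
python3 st.py
```

```text
43.35 [ 0.4544 -0.1885  0.1639] [179.9  -0.2   1.9] [-1.8 -3.3  9.7] [-1.454  0.436  0.088]
```

Call:
{"fn": "servo_tool", "kwargs": {"series": [[[0, 0, -0.0005], [0, 0, 0]], [[0, 0, -0.0005], [0, 0, 0]], [[0, 0, -0.0005], [0, 0, 0]], [[0, 0, -0.0005], [0, 0, 0]], [[0, 0, 0], [0, 0, 0]], [[0, 0, 0], [0, 0, 0]], [[0, 0, 0], [0, 0, 0]], [[0, 0, 0], [0, 0, 0]], [[0, 0, 0], [0, 0, 0]], [[0, 0, 0], [0, 0, 0]]]}}

```text
time_s: 44.6
ee_pos: [0.4545, -0.1883, 0.1647]
tcp_rot: [180.0, -0.2, 1.9]
wrist_force: [9.9, -8.8, -23.1]
finger_gap: 0.0104
gripper_force: 59.0
```

The latch now holds against a pull. I'll ease off, release and retreat.

Call:
{"fn": "servo_tool", "kwargs": {"series": [[[0, 0, 0.0006], [0, 0, 0]], [[0, 0, 0.0006], [0, 0, 0]], [[0, 0, 0], [0, 0, 0]], [[0, 0, 0], [0, 0, 0]], [[0, 0, 0], [0, 0, 0]], [[0, 0, 0], [0, 0, 0]], [[0, 0, 0], [0, 0, 0]], [[0, 0, 0], [0, 0, 0]], [[0, 0, 0], [0, 0, 0]], [[0, 0, 0], [0, 0, 0]]]}}

```text
time_s: 45.85
ee_pos: [0.4544, -0.1883, 0.1644]
tcp_rot: [179.9, -0.2, 1.9]
wrist_force: [2.2, -4.4, 1.6]
finger_gap: 0.0105
gripper_force: 62.7
```

Call:
{"fn": "servo_tool", "kwargs": {"series": [[[0, 0, 0], [0, 0, 0]], [[0, 0, 0], [0, 0, 0]], [[0, 0, 0], [0, 0, 0]], [[0, 0, 0], [0, 0, 0]], [[0, 0, 0], [0, 0, 0]], [[0, 0, -0.01], [0, 0, 0]], [[0, 0, -0.03], [0, 0, 0]], [[0, 0, -0.05], [0, 0, 0]], [[0, 0, -0.05], [0, 0, 0]], [[0, 0, -0.02], [0, 0, 0]]], "claw": 140}}

```text
time_s: 47.1
ee_pos: [0.4537, -0.1877, 0.3274]
tcp_rot: [179.9, -0.2, 1.9]
wrist_force: [0.4, -0.1, -0.5]
finger_gap: 0.0385
gripper_force: 0.0
```

```bash
python3 latch.py 6; python3 st.py
```

```text
47.1 [ 0.4537 -0.1877  0.3274] [179.9  -0.2   1.9] [ 0.4 -0.1 -0.5]
scene red 139 mean [ 0.452  -0.1828  0.0994] top z 0.1082 rect ((452.4565124511719, -185.71182250976562), (44.4757080078125, 16.190881729125977), 1.6837430000305176) dir -179.6
scene lid slope angle 0.014 z at x=.60 0.0751 1838
top red 105 mean [ 0.4532 -0.1859  0.1068] top z 0.1081 rect ((463.3215637207031, -171.7631378173828), (61.56245040893555, 39.02370071411133), 56.750667572021484) dir -176.4
top lid slope angle 0.016 z at x=.60 0.0739 6360
47.2 [ 0.4538 -0.1878  0.3267] [179.9  -0.2   1.9] [-0.6 -0.1 -1. ] [ 0.029  0.003 -0.039]
```

View pics/latch_scene_6.png

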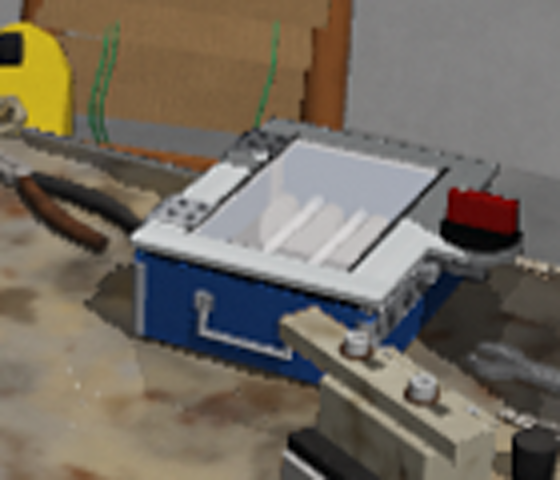

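The lid lies shut at about 0.015 rad. The red bar at (483,210) is turned a full quarter, and the hand is clear.

```bash
python3 -c "
from cell import hand_in
print(hand_in())"
```

```text
the job is handed in; nothing more can be done
None
```

The loose tube is in the free rear cradle, and the lid is shut and latched at about 0.015 rad; it held against a 23 N upward pull. I handed the job in at about 47 s with the hand clear; no verdict was returned.

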